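# Clear the tilt table and wedge its plate just off the rest pads

### The arm

A 6-joint arm with a two-finger parallel gripper is mounted at the origin on a cart in front of the work surface, level with it; the furniture and walls round the work are solid. World frame = base frame: x ahead of the robot, y to its left, z up, the work surface at z = 0. Lengths are in mm, angles in rad, forces in N, time in s.
With the tool pointing down it reaches from about 350 to 775 mm from the base axis. Payload 7.3 kg.
Tool frame: the origin (TCP) lies at the very end of the fingers, on their centre line; the grasp point (between the pads) lies 19 mm behind it; z points along the fingers, y is the line along which they close (so a half turn about z gives the same grasp; the last joint's range is limited). The gripper opens to 92 mm and grips with 3 to 60 N. Pads are 19 mm wide; open, the fingers measure 130 mm over their backs; the gripper's body (75 mm by 190 mm) begins 47 mm behind the grasp point.
Start: joints at [1.035, 0.342, 1.524, -0, 1.275, -0.146], TCP at [199.489, 485.643, 226.741] pointing down, gripper open.
Joint ranges: [-2.53, 2.53], [-0.77, 2.02], [0.04, 2.7], [-1, 4.14], [0.28, 2.66], [-3.11, 3.11]. Speed limits (rad/s): [2.57, 2.57, 3.14, 3.14, 3.14, 3.14].

### API

Orientations are given as [roll, pitch, yaw] about the fixed x, y, z axes, in that order (R = Rz(yaw) Ry(pitch) Rx(roll)).
In Python, from plant import get_obs, vision, workorder gives the robot as it stands.
- The arm moves only by the shell command python3 -m pendant 'ROWS' [OPENING]. ROWS is a JSON object of lists of equal length, an entry for each row: "dp": the shift along the tool's x, y, z in m, a list of three; "rotation": the turn, a rotation vector about the tool's x, y, z in rad, a list of three. A call has 1 to 8 rows; each row is the pose to reach, as a shift and turn from the pose commanded when the call began, along the tool's axes at that moment; what a row does not reach only later rows make up. A row lasts 1/8 s, in which the tool goes at most 62.5 mm and 10.7 degrees, less where a joint would pass 70% of its speed; a pose out of reach is approached as far as the arm can. A call with a gripper value outside its range is refused whole. OPENING is the finger opening in m, from 0 to 0.0918, set as the call begins (- or left out, the last holds). The fingers move at their own pace and stop on an object; the grip force is fixed at half the most. Time passes only in rows, so rows that repeat a pose let the fingers close. It gives the time, the measured TCP pose, the force, the opening and the grip force at its end, in the units of the state.
- get_obs(): the state, without advancing time (a new reading comes with each control period).
- vision.capture(name): name is "side" or "top" or "wrist"; returns a dict with "pixels" (420x560x3 uint8, red, green, blue), "vfov" (degrees; the focal length in pixels is half the picture's height over the tangent of half this angle, whatever the lens; pixels are square), "cx", "cy" (the principal point, pixels), "pose" (4x4, takes a point from camera to world coordinates); the wrist camera has in their place "T_tool_cam" (4x4, takes a point from camera to tool coordinates, whose origin is the TCP and whose axes are the flange's). Camera axes: x right, y up, looking along -z (the intrinsics and any distortion apply to the point x, -y, -z); pixel columns grow to the right and rows downward; lengths in mm; the calibration is good to about 2 mm. A picture is of the moment at which its call begins: read the wrist's pose just before it. There is no depth.
- workorder.close_job(): hands the job in; it is judged then, once.
The state is a dict: "time": time; "joint_positions": joint angles; "dq": joint speeds; "tau": joint torques, N m; "tool_pos": TCP position; "tcp_rot": TCP orientation; "contact_force": force on the tool from outside, world axes, zero at the start; "moment": the same for the moment, N m; "grip_width": finger opening in mm; "finger_force": force on a finger pad.
Only numpy, scipy, OpenCV 4.12 (cv2) and the standard library are available. Lean on these libraries where they do the work, as an engineer would, in place of code of your own. Each camera call takes 0.05 s, during which the arm holds its last target. There are 200 camera calls.

### The job

Put the piece of white foam that blocks the open end of the antenna tilt table into the shallow grey tray. Then slide the steel levelling wedge, thin end first and flat on the table's base, between the two rest pads and under the roller until the plate just lifts off the pads: a gap of about 2 mm, between 1 and 4, and at no time more than 6. Lift the plate with the wedge alone, leave the marker, the adapter and the spare board where they are, and finish still holding the wedge in place with the gripper, so that I can tighten the plate's locking screw.

Things in the scene. Friction and masses are not known exactly. Their poses are not given: they have to be found in the camera images.
- tilt_table: Antenna tilt table, fixed to the bench: steel base 200 x 110 x 10 mm, hinged aluminium plate over its far part. Origin = on the base's underside, straight below the roller's middle; x towards the hinge; base from x = -72 (open end) to +128 mm, bare up to x = -8. Two rest pads (x -8 to +8 mm, 10 mm high, centres y = -29, +29) leave a lane y = -16 to +16 mm. A 62 mm high bracket at x = 74, +y side.
- roller: Steel roller across the table, 12 mm in diameter and 96 mm long, fixed under the plate's free edge and moving with it; origin on its axis in its middle. At rest it lies on both rest pads: its axis is at x = 0, z = 26 mm of the tilt table, its underside 10 mm over the base's top. As the plate lifts it rises straight up; the plate falls back by its own weight.
- top_plate: The hinged plate, 122 x 104 x 9 mm; its free edge is 10 mm in front of the roller's axis, its top 38 mm above the bench. On it a round level, 9 mm high, and, 95 mm in from the free edge, an upright antenna board whose top is 0.11 m above the bench. Origin: middle of the free edge, underside. About 0.5 kg with all it carries, hinged 120 mm behind the roller: some 3 N at the roller.
- wedge: Steel levelling wedge, 84 x 24 mm, 0.2 kg, flat on the bench; origin = centre of its underside, +x to the thin end (x = +42 mm, 4 mm high). It rises 1 in 4 to 18 mm at x = -14; behind that a flat tail 18 mm high, to x = -42: grip it there across the 24 mm. On the base it meets the roller when its thin end is 23 mm past the roller's axis; 33 mm past lifts 2.5 mm. Pushing takes 4 to 8 N.
- offcut: Block of white polystyrene foam, 50 x 70 x 30 mm (x, y, z), about 12 g, lying on the bare end of the tilt table's base in front of the pads, its long side roughly along the table; origin = centre of its underside. Grip it across the 50 mm.
- tray: Shallow grey open tray, 88 x 132 x 22 mm outside, walls and floor 2 mm, standing loose on the bench; origin = centre of its underside, y along its length.
- clip_stand: Fixed stand between the tilt table and the tray: round black foot of 90 mm diameter, a thin pole 0.285 m high with a clip near its top that reaches 50 mm from the pole; origin at the foot's middle on the bench. Carry things over it or round its front.
- marker: Bystander: marker pen, 134 mm long and 17 mm thick, lying near the bench's front edge; origin = centre of its underside.
- adapter: Bystander: small metal coaxial adapter, 24 x 23 x 29 mm, standing behind the wedge; origin = centre of its underside.
- spare_board: Bystander: green circuit board, 58 x 72 x 7 mm, lying flat behind the tilt table; origin = centre of its underside.

How it is judged (in metres and radians):
On the way:
1. the foam lies in the tray, let go (x of offcut in the frame of tray between -0.03 and 0.03 m and y of offcut in the frame of tray between -0.045 and 0.045 m and z of offcut in the frame of tray below 0.045 m and contact force between offcut and tray above 0.03 N and contact force between the fingers and offcut below 0.05 N and linear speed of offcut below 0.05 m/s), for 0.2 s.
At the end, for the whole second after the job is handed in: The foam lies in the tray, let go. The roller stands 1 to 4 mm above the pads (its axis 27 to 30 mm above the table's origin), at rest and pressing on the wedge, which lies flat on the base and is held by the fingers (over 2 N); the fingers do not touch the plate (x of offcut in the frame of tray between -0.03 and 0.03 m and y of offcut in the frame of tray between -0.045 and 0.045 m and z of offcut in the frame of tray below 0.045 m and contact force between offcut and tray above 0.03 N and contact force between the fingers and offcut below 0.05 N and z of roller in the frame of tilt_table between 0.027 and 0.03 m and linear speed of each of roller, wedge below 0.01 m/s and contact force between wedge and roller above 0.8 N and contact force between the fingers and wedge above 2 N and contact force between the fingers and top_plate below 0.5 N and z of wedge in the frame of tilt_table below 0.0135 m and angle between wedge's own z axis and vertical below 0.06 rad); the arm keeps its last pose, push and grip.
It fails at once if the roller is lifted more than 6 mm off the pads (z of roller in the frame of tilt_table above 0.032 m).
It fails at once if the gripper pushes the plate (contact force between any of the fingers, the arm and top_plate above 3 N).
It fails at once if the marker, the adapter or the spare board is moved more than 3 cm (distance of any of marker, adapter, spare_board from where it was at the start of the episode above 0.03 m).
It also fails if it takes over 58 s, if anything falls off the work surface, if the arm or the gripper's body presses on something with over 40 N, if the wrist force passes 120 N, or if a joint passes its speed limit or range.

## Working session

There is one attempt and no reset: what is moved stays moved. The work goes in short steps, Python scripts to look and compute and a shell command to move; the robot and the scene stay as the last step left them, time stands still between calls to the robot, and variables do not carry over. Pictures are saved under pics/ and viewed, at most 10 in all, crops included, and the job is handed in when it is done.

```bash
ls; mkdir -p pics; cat > h.py <<'E'
import numpy as np, cv2
from plant import get_obs, vision, workorder
from scipy.spatial.transform import Rotation as R
def cap(n):
    o=get_obs(); c=vision.capture(n); c['o']=o
    if 'pose' not in c:
        T=np.eye(4); T[:3,:3]=R.from_euler('xyz',o['tcp_rot']).as_matrix(); T[:3,3]=o['tool_pos']
        c['pose']=T@np.array(c['T_tool_cam'])
    c['pose']=np.array(c['pose']); return c
def save(c,f): cv2.imwrite(f,c['pixels'][:,:,::-1])
def K(c):
    f=c['pixels'].shape[0]/2/np.tan(np.radians(c['vfov'])/2); return f
def ray(c,u,v):
    f=K(c); d=np.array([(u-c['cx'])/f,-(v-c['cy'])/f,-1.]); return c['pose'][:3,3],c['pose'][:3,:3]@d
def onz(c,u,v,z):
    p,d=ray(c,u,v); return p+d*(z-p[2])/d[2]
def proj(c,P):
    q=np.linalg.inv(c['pose'])@np.append(P,1); f=K(c); return c['cx']-f*q[0]/q[2], c['cy']+f*q[1]/q[2]
E
python3 - <<'E'
from h import *
for n in ('top','side','wrist'):
    c=cap(n); save(c,f'pics/{n}0.png'); print(n,{k:(np.round(v,3).tolist() if not isinstance(v,(str,dict)) else v) for k,v in c.items() if k not in('pixels','o')})
print(get_obs())
E
```

```text
pics
top {'vfov': 56.636, 'cx': 276.01, 'cy': 215.566, 'pose': [[-0.029, 0.997, -0.065, 343.679], [-1.0, -0.028, 0.014, 265.662], [0.012, 0.066, 0.998, 912.555], [0.0, 0.0, 0.0, 1.0]]}
side {'vfov': 55.737, 'cx': 280.599, 'cy': 208.602, 'pose': [[0.999, 0.039, -0.03, 373.369], [-0.047, 0.596, -0.802, -428.981], [-0.014, 0.802, 0.597, 571.004], [0.0, 0.0, 0.0, 1.0]]}
wrist {'vfov': 70.541, 'cx': 283.166, 'cy': 208.47, 'T_tool_cam': [[0.0, 0.968, 0.252, 67.756], [1.0, -0.0, -0.0, 0.426], [-0.0, 0.252, -0.968, -160.085], [0.0, 0.0, 0.0, 1.0]], 'pose': [[0.38, -0.896, -0.232, 136.902], [0.925, 0.367, 0.096, 511.64], [-0.001, -0.251, 0.968, 386.236], [0.0, 0.0, 0.0, 1.0]]}
{'time': 0.15, 'joint_positions': array([ 1.03498007e+00,  3.42542049e-01,  1.52479047e+00, -4.06632668e-05,
        1.27537592e+00, -1.45979395e-01]), 'dq': array([-0.00062596, -0.00364677, -0.00226515, -0.00017693, -0.00070677,
       -0.00054721]), 'tau': array([ 1.60741471e-03, -4.31468868e+01, -2.44354105e+01,  7.19039468e-02,
        5.36256842e-02, -9.51558286e-05]), 'tool_pos': array([199.34759081, 485.35980911, 226.21779812]), 'tcp_rot': array([-3.14048308e+00, -1.23828506e-04,  2.75176758e+00]), 'contact_force': array([-1.06450251,  0.56613831, -0.23904246]), 'moment': array([ 0.03669745, -0.01627622, -0.0189935 ]), 'finger_force': 0.0, 'grip_width': 91.87959178824377}
```

View pics/top0.png

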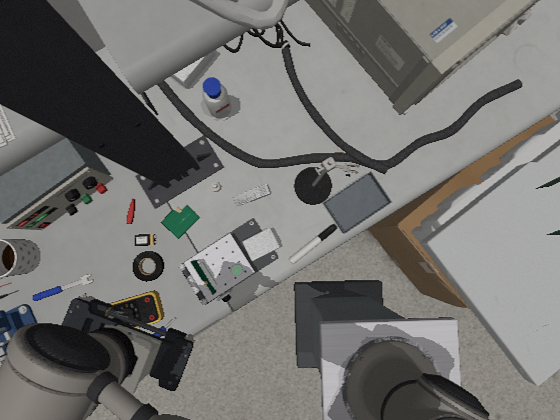

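View pics/side0.png

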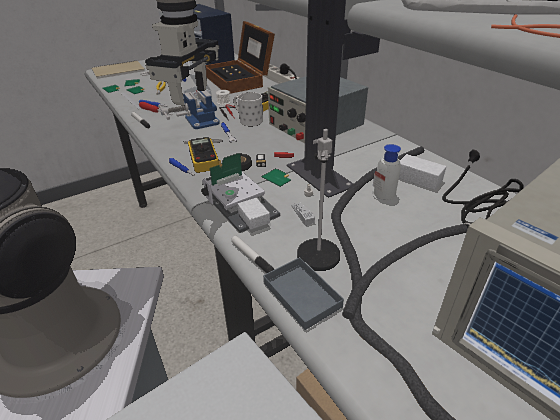

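The top view shows the foam at about (262,242), the wedge (253,193), the adapter (217,187), the stand (312,185), the tray (357,203), the marker (312,243), the plate (220,265) and the spare board (180,221). The side view agrees. I'll zoom in for outlines.

```bash
python3 - <<'E'
from h import *
c=cap('top'); im=c['pixels'][160:310,170:400,::-1]
cv2.imwrite('pics/topz.png',cv2.resize(im,None,fx=3.4,fy=3.4,interpolation=cv2.INTER_CUBIC))
for n,u,v,z in [('foam',262,242,40),('wedge',253,193,15),('adapter',217,187,29),('stand',312,185,5),('tray',357,203,15),('marker',312,243,10),('plate',220,265,38)]: print(n,onz(c,u,v,z).round())
E
```

```text
foam [343. 286.  40.]
wedge [456. 305.  15.]
adapter [471. 386.  29.]
stand [473. 166.   5.]
tray [426.  65.  15.]
marker [337. 172.  10.]
plate [294. 381.  38.]
```

View pics/topz.png

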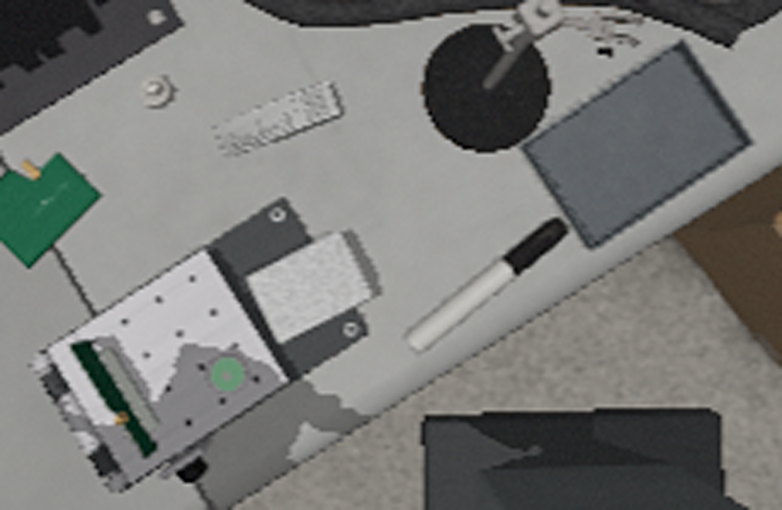

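The crop gives the foam centre near (312,285), the base's open corners near (287,198) and (367,333), the wedge near (278,120) and the tray corners near (525,150), (680,45), (750,145) and (592,247). Everything is oriented at a yaw of about 2.1. I'll go above the area and turn to match.

```bash
python3 -m pendant '{"dp":[[-0.05,-0.02,0],[-0.1,-0.04,0],[-0.15,-0.06,0],[-0.2,-0.085,0],[-0.237,-0.103,0],[-0.237,-0.103,0]],"rotation":[[0,0,0.13],[0,0,0.26],[0,0,0.39],[0,0,0.52],[0,0,0.65],[0,0,0.65]]}'
python3 - <<'E'
from h import *
c=cap('wrist'); save(c,'pics/w1.png'); o=c['o']; print(o['tool_pos'],o['tcp_rot'],o['joint_positions'],o['time'])
np.savez('w1.npz',pose=c['pose'],px=c['pixels'],vfov=c['vfov'],cx=c['cx'],cy=c['cy'])
E
```

```text
time: 0.95
tool_pos: [381.1, 298.5, 226.6]
tcp_rot: [-3.141, 0.0, 2.097]
contact_force: [-0.3, -0.1, -0.4]
grip_width: 91.6
finger_force: 0.0
[381.08984968 298.46718542 226.56193189] [-3.14143549e+00  3.41061070e-04  2.09714606e+00] [ 5.06142826e-01  2.67397956e-01  1.63185815e+00 -3.63586524e-04
  1.24248680e+00 -2.00896150e-02] 0.95
```

View pics/w1.png

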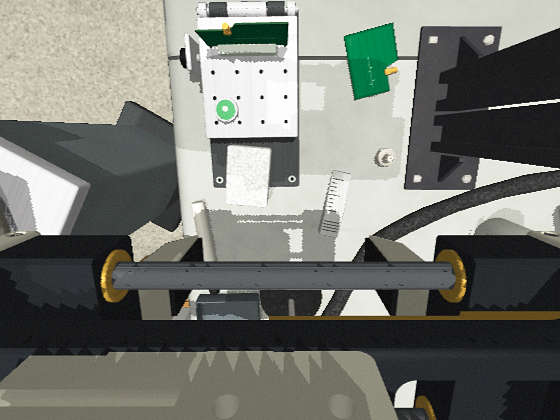

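Wrist view: up is roughly table +x. The foam is at (248,176), the base's open corners near (213,187) and (299,187), the wedge at (336,203) with its ramp pointing up, and the column base at right, x>410. I'll enlarge this for exact corners.

```bash
python3 - <<'E'
from h import *
im=cv2.imread('pics/w1.png')[120:250,195:365]
cv2.imwrite('pics/w1z.png',cv2.resize(im,None,fx=4.6,fy=4.6,interpolation=cv2.INTER_CUBIC))
E
```

```text
(no output)
```

View pics/w1z.png

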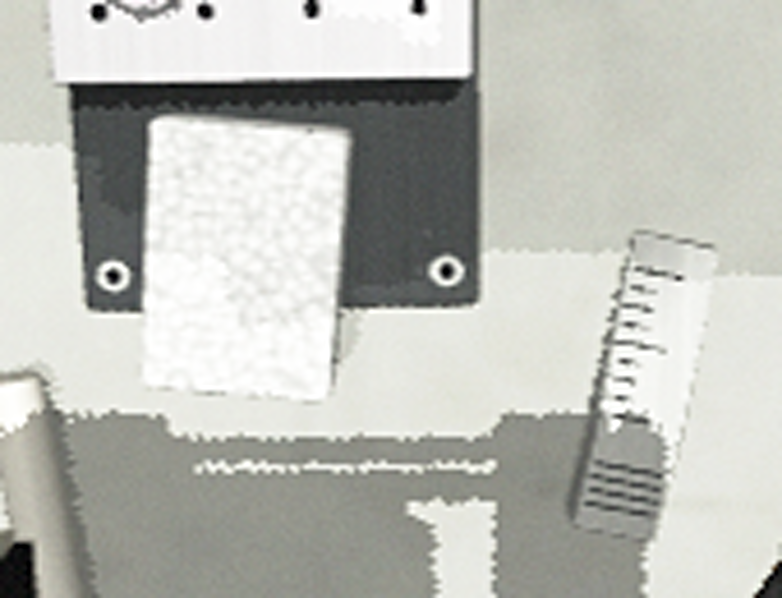

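Zoom pixels: foam top corners (150,118), (350,128), (330,400), (145,385). Base open corners (88,308), (479,302). Plate edge (54,83), (471,80). Wedge thin corners (636,232), (716,246), tail corners (573,521), (655,540).

```bash
python3 - <<'E'
from h import *
d=np.load('w1.npz'); c=dict(pixels=d['px'],pose=d['pose'],vfov=float(d['vfov']),cx=float(d['cx']),cy=float(d['cy']))
P=lambda u,v,z: onz(c,195+u/4.6,120+v/4.6,z)[:2]
L=lambda pts,z:np.array([P(*p,z) for p in pts])
ang=lambda v:np.arctan2(v[1],v[0])
F=L([(150,118),(350,128),(330,400),(145,385)],40)
B=L([(88,308),(479,302)],10); PL=L([(54,83),(471,80)],38)
W1=L([(636,232),(716,246)],4); W2=L([(573,521),(655,540)],18)
print('foam',F.mean(0),'dims',np.linalg.norm(F-np.roll(F,-1,0),axis=1),'ang',ang(F[:2].mean(0)-F[2:].mean(0)))
ey=B[0]-B[1]; tx=ang(ey)-np.pi/2
ep=PL[0]-PL[1]; print('base w',np.linalg.norm(ey),tx,'plate w',np.linalg.norm(ep),ang(ep)-np.pi/2)
for a in [ang(ep)-np.pi/2]:
    X=np.array([np.cos(a),np.sin(a)]); print('origin from base',B.mean(0)+72*X,'from plate',PL.mean(0)+10*X)
print('wedge len',np.linalg.norm(W1.mean(0)-W2.mean(0)),'mid',(W1.mean(0)+W2.mean(0))/2,'ang',ang(W1.mean(0)-W2.mean(0)),'w',np.linalg.norm(W1[0]-W1[1]),np.linalg.norm(W2[0]-W2[1]),W1,W2)
t=cap('top'); Q=L2=np.array([onz(t,170+u/3.4,160+v/3.4,22)[:2] for u,v in [(525,150),(680,45),(750,145),(592,247)]])
print('tray',Q.mean(0),np.linalg.norm(Q-np.roll(Q,-1,0),axis=1),'stand',onz(t,170+487/3.4,160+88/3.4,5),'marker',[onz(t,170+u/3.4,160+v/3.4,10)[:2] for u,v in[(560,225),(413,342)]])
print('foam top',[onz(t,170+u/3.4,160+v/3.4,40)[:2] for u,v in[(248,278),(346,232),(372,296),(285,342)]])
E
```

```text
foam [337.39723684 291.91218192] dims [49.74178642 70.13944888 48.41891206 68.42985844] ang 2.021892882498562
base w 109.32778253766793 -4.170141011935641 plate w 103.57705782838245 -4.1786419390803875
origin from base [315.40338291 342.97130413] from plate [314.88939047 341.922309  ]
wedge len 83.11709632217728 mid [451.68726983 312.23780302] ang 1.8998324870685528 w 22.976873981261456 24.328667751611057 [[427.48529103 347.57641802]
 [449.03153445 355.55740368]] [[453.45413493 269.44907649]
 [476.7781189  276.3683139 ]]
tray [425.50921997  65.33291811] [128.24942496  82.60449161 128.26587382  79.26572689] stand [470.48255579 163.57172512   5.        ] marker [array([374.27648695, 117.57148729]), array([297.83634897, 220.44560538])]
foam top [array([344.32267456, 328.95055109]), array([372.67091355, 263.80023264]), array([330.17939311, 247.92327882]), array([301.83547283, 305.74158144])]
```

```bash
python3 -m pendant '{"dp":[[0.016,-0.041,0.03],[0.016,-0.041,0.08],[0.016,-0.041,0.13],[0.016,-0.041,0.17],[0.016,-0.041,0.19],[0.016,-0.041,0.205],[0.016,-0.041,0.211],[0.016,-0.041,0.211]],"rotation":[[0,0,0.075],[0,0,0.075],[0,0,0.075],[0,0,0.075],[0,0,0.075],[0,0,0.075],[0,0,0.075],[0,0,0.075]]}' && python3 -m pendant '{"dp":[[0,0,0],[0,0,0],[0,0,0],[0,0,0],[0,0,0],[0,0,0],[0,0,0],[0,0,0]],"rotation":[[0,0,0],[0,0,0],[0,0,0],[0,0,0],[0,0,0],[0,0,0],[0,0,0],[0,0,0]]}' 0.04
```

```text
time: 2.05
tool_pos: [335.6, 293.9, 15.7]
tcp_rot: [-3.141, -0.0, 2.028]
contact_force: [-0.5, 0.2, -0.3]
grip_width: 91.9
finger_force: 0.0
time: 3.05
tool_pos: [336.2, 293.3, 15.8]
tcp_rot: [3.141, -0.0, 2.027]
contact_force: [-0.0, -0.8, 2.9]
grip_width: 49.9
finger_force: 30.0
```

Foam gripped. I'll lift it while checking the clip's direction.

```bash
python3 -m pendant '{"dp":[[0,0,-0.03],[0,0,-0.08],[0,0,-0.14],[0,0,-0.2],[0,0,-0.26],[0,0,-0.3],[0,0,-0.3]],"rotation":[[0,0,0],[0,0,0],[0,0,0],[0,0,0],[0,0,0],[0,0,0],[0,0,0]]}'
python3 - <<'E'
from h import *
t=cap('top'); s=cap('side')
for c,n in((t,'top'),(s,'side')):
    for z in (0,250,285): print(n,z,np.round(proj(c,np.array([470.5,163.6,z])),1))
a=cv2.resize(t['pixels'][145:225,290:370],(396,396),interpolation=2); b=cv2.resize(s['pixels'][115:195,283:363],(396,396),interpolation=2)
cv2.imwrite('pics/clip.png',np.hstack([a,b])[:,:,::-1])
E
```

```text
time: 3.92
tool_pos: [337.1, 294.0, 318.6]
tcp_rot: [3.135, -0.001, 2.027]
contact_force: [-0.2, 0.1, -0.4]
grip_width: 49.9
finger_force: 30.0
top 0 [313.  186.2]
top 250 [328.5 165.7]
top 285 [331.6 161.6]
side 0 [318.  257.7]
side 250 [324.2 149.7]
side 285 [325.3 130.6]
```

View pics/clip.png

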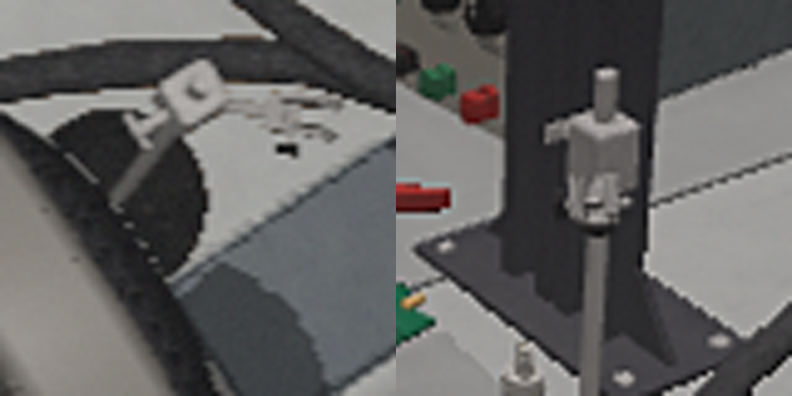

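The pole top is at left-crop (205,82) and the prongs run from there to (340,130), so the clip points towards -y, with its tip near (457,115,260). I'll cross above it, release at the tray's end away from the stand, and tilt the gripper away from the clip.

```bash
python3 -m pendant '{"dp":[[-0.03,-0.003,0],[-0.08,-0.008,0],[-0.13,-0.012,0],[-0.18,-0.017,0],[-0.23,-0.022,0],[-0.265,-0.024,0],[-0.265,-0.024,0],[-0.265,-0.024,0]],"rotation":[[0,0.03,-0.02],[0,0.06,-0.04],[0,0.09,-0.06],[0,0.12,-0.08],[0,0.16,-0.11],[0.01,0.2,-0.14],[0.01,0.2,-0.14],[0.01,0.2,-0.14]]}'
python3 - <<'E'
from h import *
o=get_obs(); M=R.from_euler('xyz',o['tcp_rot']).as_matrix(); print(M.round(3),o['tool_pos'],o['joint_positions'])
print('to target',M.T@(np.array([432,45,30])-o['tool_pos']))
c=cap('wrist');save(c,'pics/w2.png');t=cap('top');save(t,'pics/t2.png')
E
```

```text
time: 5.03
tool_pos: [430.6, 45.3, 314.5]
tcp_rot: [3.139, -0.202, 2.167]
contact_force: [0.4, 0.4, -0.3]
grip_width: 49.7
finger_force: 30.0
[[-0.55   0.828 -0.111]
 [ 0.811  0.561  0.167]
 [ 0.201  0.002 -0.98 ]] [430.61764048  45.30642103 314.51837705] [-0.18174185  0.17711975  1.52297125  0.14510883  1.58256308 -0.78597065]
to target [-58.11742583   0.35208599 278.52280435]
```

View pics/w2.png

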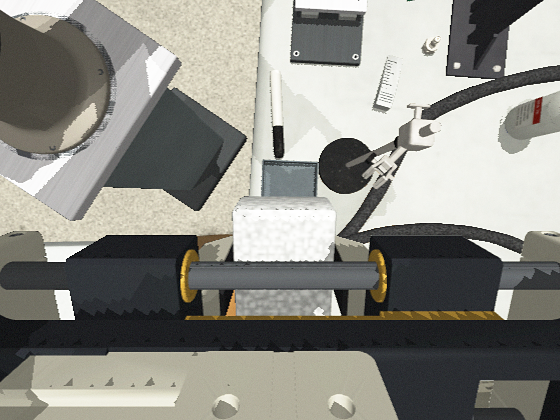

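The foam is held over the tray's near end (tray at (290,180)). The clip block is at (415,130), with its prong tip at about (378,178). I'll check the clearance from that.

```bash
python3 - <<'E'
from h import *
c=cap('wrist'); o=c['o']; M=R.from_euler('xyz',o['tcp_rot']).as_matrix()
for u,v,z in [(378,178,255),(370,180,255),(415,130,270)]:
    p=onz(c,u,v,z); print(p.round(), 'rel tool when released', (M.T@(p-np.array([432,45,30]))).round())
for u,v in [(265,162),(316,163)]: print('tray far edge',onz(c,u,v,22).round(1))
E
```

```text
[466. 126. 255.] rel tool when released [  92.   74. -211.]
[461. 121. 255.] rel tool when released [  90.   68. -211.]
[464. 166. 270.] rel tool when released [ 128.   95. -219.]
tray far edge [362.  99.  22.]
tray far edge [428.2 142.3  22. ]
```

```bash
python3 -m pendant '{"dp":[[-0.009,0.003,0.04],[-0.019,0.003,0.09],[-0.029,0.003,0.14],[-0.039,0.003,0.19],[-0.049,0.003,0.24],[-0.056,0.003,0.27],[-0.059,0.003,0.28],[-0.059,0.003,0.28]],"rotation":[[0,0,0],[0,0,0],[0,0,0],[0,0,0],[0,0,0],[0,0,0],[0,0,0],[0,0,0]]}' && python3 -m pendant '{"dp":[[0,0,0],[0,0,0],[0,0,0],[0,0,0],[0,0,0],[0,0,0],[0,0,0],[0,0,0]],"rotation":[[0,0,0],[0,0,0],[0,0,0],[0,0,0],[0,0,0],[0,0,0],[0,0,0],[0,0,0]]}' 0.09
```

```text
time: 6.18
tool_pos: [436.1, 45.8, 29.9]
tcp_rot: [3.137, -0.2, 2.169]
contact_force: [0.2, 0.1, -0.5]
grip_width: 49.3
finger_force: 30.0
time: 7.18
tool_pos: [435.9, 45.4, 29.6]
tcp_rot: [3.137, -0.2, 2.168]
contact_force: [-0.0, -0.4, -0.0]
grip_width: 90.1
finger_force: 0.0
```

```bash
python3 -m pendant '{"dp":[[0.006,0,-0.03],[0.019,0,-0.09],[0.029,0,-0.14],[0.039,0,-0.19],[0.049,0,-0.24],[0.059,0,-0.28],[0.059,0,-0.285],[0.059,0,-0.285]],"rotation":[[0,0,0],[0,0,0],[0,0,0],[0,0,0],[0,0,0],[0,0,0],[0,0,0],[0,0,0]]}'
python3 - <<'E'
from h import *
o=get_obs(); M=R.from_euler('xyz',o['tcp_rot']).as_matrix(); print(o['tool_pos'])
T=R.from_euler('xyz',[np.pi,0,1.90]).as_matrix()
print('to', M.T@(np.array([461.4,283.8,312])-o['tool_pos']), R.from_matrix(M.T@T).as_rotvec())
c=cap('wrist'); t=cap('top')
for n,q in(('w',c),('t',t)):
    m=cv2.inRange(q['pixels'],(215,215,215),(255,255,255)); k,l,s,ce=cv2.connectedComponentsWithStats(m)
    for i in range(1,k):
        if s[i,4]>120:
            p=onz(q,*ce[i],30); print(n,ce[i].round(),s[i,4],p.round()) if abs(p[0]-430)<90 and abs(p[1]-60)<90 else 0
im=np.hstack([cv2.resize(c['pixels'][100:420,180:420],(360,480)),cv2.resize(t['pixels'][160:260,300:390],(432,480))]);cv2.imwrite('pics/foam.png',im[:,:,::-1])
E
```

```text
time: 8.18
tool_pos: [434.1, 45.7, 320.1]
tcp_rot: [3.138, -0.2, 2.168]
contact_force: [-0.1, 0.4, -0.7]
grip_width: 90.0
finger_force: 0.0
[434.05563281  45.65964487 320.11635986]
to [176.36451678 156.27759137  44.69105182] [-0.02308161 -0.19968357  0.26627955]
w [293. 221.] 2730 [453.  47.  30.]
w [285. 218.] 1401 [439.  45.  30.]
```

View pics/foam.png

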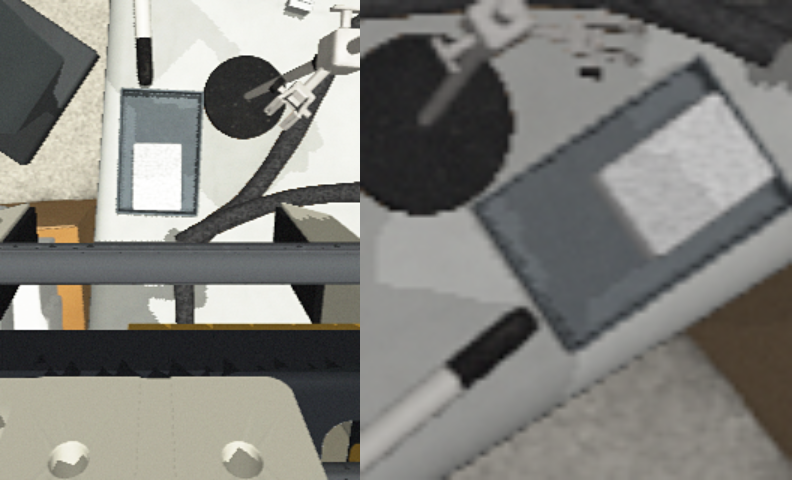

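The foam lies flat in the tray: left crop (157,178), right crop (690,175), towards the end away from the stand. Next, over the stand to above the wedge tail.

```bash
python3 -m pendant '{"dp":[[0.035,0.031,0.009],[0.07,0.062,0.018],[0.106,0.094,0.027],[0.141,0.125,0.036],[0.176,0.156,0.045],[0.176,0.156,0.045],[0.176,0.156,0.045]],"rotation":[[0,-0.04,0.05],[0,-0.08,0.11],[-0.01,-0.12,0.16],[-0.02,-0.16,0.21],[-0.023,-0.2,0.266],[-0.023,-0.2,0.266],[-0.023,-0.2,0.266]]}'
python3 -m pendant '{"dp":[[0,0,0.03],[0,0,0.08],[0,0,0.13],[0,0,0.16],[0,0,0.16]],"rotation":[[0,0,0],[0,0,0],[0,0,0],[0,0,0],[0,0,0]]}' 0.06
python3 - <<'E'
from h import *
c=cap('wrist'); o=c['o']; print(o['tool_pos'],o['tcp_rot'],o['joint_positions']); save(c,'pics/w3.png')
np.savez('w3.npz',pose=c['pose'],px=c['pixels'],vfov=c['vfov'],cx=c['cx'],cy=c['cy'])
for x,z in((-42,18),(42,4)):
  for y in(-12,12):
    a=1.9; P=[451.7+x*np.cos(a)-y*np.sin(a),312.2+x*np.sin(a)+y*np.cos(a),z]; print(np.round(proj(c,np.array(P)),1))
im=c['pixels'][60:300,180:420]
cv2.imwrite('pics/w3z.png',cv2.resize(im,(600,600),interpolation=cv2.INTER_CUBIC)[:,:,::-1])
E
```

```text
time: 9.15
tool_pos: [461.1, 283.1, 310.8]
tcp_rot: [-3.139, 0.001, 1.901]
contact_force: [-0.0, -0.2, -0.6]
grip_width: 89.9
finger_force: 0.0
time: 9.78
tool_pos: [460.5, 281.2, 150.1]
tcp_rot: [-3.136, 0.001, 1.898]
contact_force: [-1.2, -0.0, 1.0]
grip_width: 60.1
finger_force: 0.0
[460.54949004 281.22085197 150.13102205] [-3.13643584e+00  9.92432530e-04  1.89829013e+00] [ 4.06480618e-01  4.44010779e-01  1.59186472e+00 -6.49949877e-04
  1.11093629e+00  7.92793601e-02]
[297.2 210.1]
[273.6 210.2]
[297.5 124.7]
[273.3 124.8]
```

View pics/w3z.png

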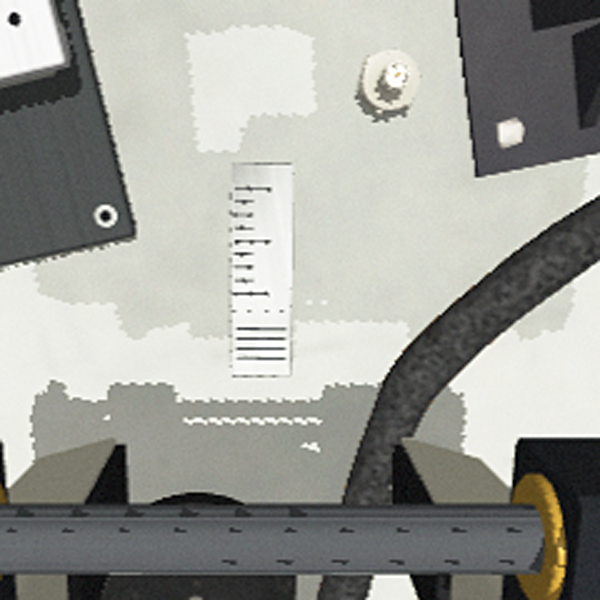

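The zoom shows the wedge corners at (232,163), (293,163), (231,376) and (291,376), within 1 px of prediction. The adapter (390,80), the column plate and the cable are clear of the fingers. I'll descend and grip.

```bash
python3 -m pendant '{"dp":[[0,0,0.03],[0,0,0.08],[0,0,0.11],[0,0,0.13],[0,0,0.142],[0,0,0.146],[0,0,0.146]],"rotation":[[0,0,0],[0,0,0],[0,0,0],[0,0,0],[0,0,0],[0,0,0],[0,0,0]]}'; python3 -m pendant '{"dp":[[0,0,0],[0,0,0]],"rotation":[[0,0,0],[0,0,0]]}'
```

```text
time: 10.7
tool_pos: [462.4, 283.5, 7.0]
tcp_rot: [3.14, 0.0, 1.9]
contact_force: [0.9, -0.0, -0.2]
grip_width: 59.9
finger_force: 0.0
time: 10.95
tool_pos: [462.1, 283.5, 6.7]
tcp_rot: [3.14, 0.0, 1.9]
contact_force: [0.2, 0.3, -0.9]
grip_width: 60.3
finger_force: 0.0
```

```bash
python3 -m pendant '{"dp":[[0,0,0.002],[0,0,0.004],[0,0,0.004]],"rotation":[[0,0,0],[0,0,0],[0,0,0]]}'; python3 -m pendant '{"dp":[[0,0,0],[0,0,0],[0,0,0],[0,0,0],[0,0,0],[0,0,0]],"rotation":[[0,0,0],[0,0,0],[0,0,0],[0,0,0],[0,0,0],[0,0,0]]}' 0.01
```

```text
time: 11.32
tool_pos: [461.6, 283.3, 1.9]
tcp_rot: [-3.142, 0.001, 1.9]
contact_force: [-0.1, -0.6, 0.0]
grip_width: 60.1
finger_force: 0.0
time: 12.08
tool_pos: [461.7, 283.3, 2.1]
tcp_rot: [3.141, 0.001, 1.9]
contact_force: [-0.7, -0.3, 0.8]
grip_width: 23.6
finger_force: 29.9
```

```bash
python3 -m pendant '{"dp":[[0,0,-0.02],[0,0,-0.05],[-0.01,-0.03,-0.05],[0,-0.06,-0.05],[0.01,-0.09,-0.05],[0.017,-0.101,-0.05],[0.017,-0.101,-0.05],[0.017,-0.101,-0.05]],"rotation":[[0,0,0],[0,0,0],[0,0,-0.06],[0,0,-0.12],[0,0,-0.18],[0,0,-0.209],[0,0,-0.209],[0,0,-0.209]]}'
python3 - <<'E'
from h import *
c=cap('wrist'); o=c['o']; print(o['tool_pos'],o['tcp_rot'],o['time']); save(c,'pics/w4.png')
np.savez('w4.npz',pose=c['pose'],px=c['pixels'],vfov=c['vfov'],cx=c['cx'],cy=c['cy'])
im=c['pixels'][50:260,180:400]
cv2.imwrite('pics/w4z.png',cv2.resize(im,None,fx=2.8,fy=2.8,interpolation=cv2.INTER_CUBIC)[:,:,::-1])
E
```

```text
time: 13.08
tool_pos: [362.1, 267.2, 52.2]
tcp_rot: [3.14, 0.001, 2.109]
contact_force: [0.6, -0.3, -1.9]
grip_width: 23.8
finger_force: 29.9
[362.06028392 267.18270613  52.23637984] [3.13957339e+00 8.33031844e-04 2.10858205e+00] 13.075
```

View pics/w4z.png

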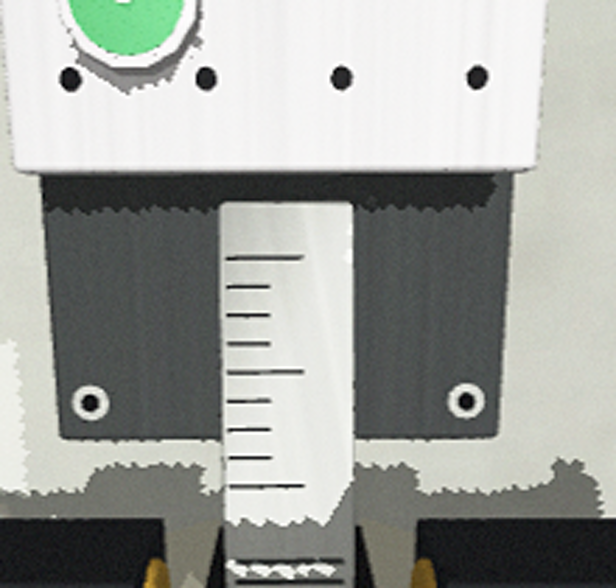

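Zoom pixels: plate edge corners (14,172), (536,172). Base open corners (61,437), (498,435). Wedge thin end (221,203) to (353,203), parallel to the plate edge. Computing the offsets.

```bash
python3 - <<'E'
from h import *
d=np.load('w4.npz'); c=dict(pixels=d['px'],pose=d['pose'],vfov=float(d['vfov']),cx=float(d['cx']),cy=float(d['cy']))
P=lambda u,v,z: onz(c,180+u/2.8,50+v/2.8,z)[:2]
PL=[P(14,172,38),P(536,172,38)]; B=[P(61,437,10),P(498,435,10)]; W=[P(221,203,54),P(353,203,54)]; S=[P(90,403,10),P(466,401,10)]
Tt=c['pose']@np.linalg.inv(np.array(cap('wrist')['T_tool_cam'])); a=2.1086
X=np.array([np.cos(a),np.sin(a)]); Y=np.array([-X[1],X[0]]); p0=Tt[:2,3]; print(p0)
for n,q in(('plate',PL),('base',B),('wedge',W),('screw',S)):
    m=(q[0]+q[1])/2-p0; e=q[0]-q[1]; print(n,'x,y rel TCP',m@X,m@Y,'w',np.linalg.norm(e),'yaw',(np.arctan2(e[1],e[0])-np.pi/2)%(2*np.pi))
E
```

```text
[362.06105776 267.18305266]
plate x,y rel TCP 78.69912608238529 2.539547152371405 w 104.19014026857026 yaw 2.109139549903219
base x,y rel TCP 17.356632926560323 2.0465848274167877 w 109.599986855529 yaw 2.1130864281094164
wedge x,y rel TCP 72.32315075020273 0.18652932137191414 w 24.145696938626887 yaw 2.109055140295828
screw x,y rel TCP 26.054896134803368 2.4049031501909166 w 93.30920773823486 yaw 2.1139005603194665
```

```bash
python3 -m pendant '{"dp":[[0,-0.002,0.012],[0,-0.002,0.026],[0,-0.002,0.034],[0,-0.002,0.036],[0,-0.002,0.036],[0,-0.002,0.036]],"rotation":[[0,0,0],[0,0,0],[0,0,0],[0,0,0],[0,0,0],[0,0,0]]}'; python3 -m pendant '{"dp":[[0,0,0.002],[0,0,0.002],[0,0,0.002],[0,0,0.002]],"rotation":[[0,0,0],[0,0,0],[0,0,0],[0,0,0]]}'
```

```text
time: 13.92
tool_pos: [359.2, 265.9, 16.4]
tcp_rot: [3.141, 0.001, 2.109]
contact_force: [0.5, -0.4, -1.9]
grip_width: 23.7
finger_force: 29.9
time: 14.42
tool_pos: [359.0, 265.8, 14.1]
tcp_rot: [3.141, 0.001, 2.109]
contact_force: [-0.3, 0.4, -1.3]
grip_width: 23.9
finger_force: 29.9
```

```bash
python3 -m pendant '{"dp":[[0,0.001,0.001],[0,0.001,0.002],[0,0.001,0.002],[0,0.001,0.002]],"rotation":[[0,0,0],[0,0,0],[0,0,0],[0,0,0]]}'; python3 -m pendant '{"dp":[[0,0,0.0005],[0,0,0.0005],[0,0,0.0005]],"rotation":[[0,0,0],[0,0,0],[0,0,0]]}'
```

```text
time: 14.92
tool_pos: [359.9, 266.3, 12.1]
tcp_rot: [3.141, 0.001, 2.109]
contact_force: [0.3, -0.1, -0.9]
grip_width: 23.8
finger_force: 29.9
time: 15.3
tool_pos: [360.0, 266.3, 12.0]
tcp_rot: [3.141, 0.001, 2.109]
contact_force: [-1.1, -1.9, 5.4]
grip_width: 23.9
finger_force: 29.9
```

Seated on the base with about 6 N down. Sliding in, first 34 mm (contact is expected at about 39).

```bash
python3 -m pendant '{"dp":[[0.005,0,0],[0.011,0,0],[0.017,0,0],[0.023,0,0],[0.029,0,0],[0.034,0,0],[0.034,0,0],[0.034,0,0]],"rotation":[[0,0,0],[0,0,0],[0,0,0],[0,0,0],[0,0,0],[0,0,0],[0,0,0],[0,0,0]]}'; python3 - <<'E'
from h import *
o=get_obs(); d=o['tool_pos'][:2]-np.array([362.06,267.18]);a=2.1086;X=np.array([np.cos(a),np.sin(a)]); print('thin end past axis',72.3+d@X-89,'Y',d@np.array([-X[1],X[0]]),'Fx',o['contact_force'][:2]@X)
E
```

```text
time: 16.3
tool_pos: [342.8, 296.0, 12.1]
tcp_rot: [3.14, 0.0, 2.109]
contact_force: [0.1, 0.5, 6.0]
grip_width: 23.2
finger_force: 29.9
thin end past axis 17.96995836300323 Y 1.7833105209492963 Fx 0.36867564406461684
```

```bash
cat > st.py <<'E'
from h import *
o=get_obs(); d=o['tool_pos'][:2]-np.array([362.06,267.18]);a=2.1086;X=np.array([np.cos(a),np.sin(a)]); print('past',72.3+d@X-89,'Y',d@np.array([-X[1],X[0]]),'Fx',o['contact_force'][:2]@X,'Fz',o['contact_force'][2],'z',o['tool_pos'][2],o['time'])
E
python3 -m pendant '{"dp":[[0.001,0,0],[0.002,0,0],[0.003,0,0],[0.003,0,0]],"rotation":[[0,0,0],[0,0,0],[0,0,0],[0,0,0]]}' >/dev/null; python3 st.py
python3 -m pendant '{"dp":[[0.001,0,0],[0.002,0,0],[0.002,0,0],[0.002,0,0]],"rotation":[[0,0,0],[0,0,0],[0,0,0],[0,0,0]]}'>/dev/null; python3 st.py
python3 -m pendant '{"dp":[[0.001,0,0],[0.002,0,0],[0.002,0,0],[0.002,0,0]],"rotation":[[0,0,0],[0,0,0],[0,0,0],[0,0,0]]}'>/dev/null; python3 st.py
python3 -m pendant '{"dp":[[0.001,0,0],[0.002,0,0],[0.002,0,0],[0.002,0,0]],"rotation":[[0,0,0],[0,0,0],[0,0,0],[0,0,0]]}'>/dev/null; python3 st.py
```

```text
past 20.42272949786971 Y 1.7772537322182504 Fx -3.2694737388856123 Fz 6.81560826203211 z 12.112960022281131 16.8
past 22.421020531527432 Y 1.7671436739512707 Fx -3.882035305975924 Fz 5.945854845232778 z 12.116417814807164 17.3
past 23.823592884566082 Y 1.7373807470547682 Fx -7.433166593791092 Fz 5.822708639399027 z 12.120578415047188 17.8
past 25.76924458438654 Y 1.7650510620503859 Fx -8.282831692478155 Fz 6.398913524006465 z 12.107992864873351 18.3
```

Contact appears at about 23 mm, as expected. Six more.

```bash

python3 -m pendant '{"dp":[[0.001,0,0],[0.002,0,0],[0.003,0,0],[0.003,0,0],[0.003,0,0]],"rotation":[[0,0,0],[0,0,0],[0,0,0],[0,0,0],[0,0,0]]}'>/dev/null; python3 st.py
python3 -m pendant '{"dp":[[0.001,0,0],[0.002,0,0],[0.003,0,0],[0.003,0,0],[0.003,0,0]],"rotation":[[0,0,0],[0,0,0],[0,0,0],[0,0,0],[0,0,0]]}'; python3 st.py
python3 - <<'E'
from h import *
s=cap('side'); save(s,'pics/s5.png'); g=lambda i:cv2.cvtColor(i,cv2.COLOR_BGR2GRAY)
A=g(cv2.imread('pics/side0.png'));B=g(s['pixels'][:,:,::-1].copy())
X=np.array([np.cos(2.109),np.sin(2.109)]);Y=np.array([-X[1],X[0]]);O=np.array([315.2,342.5])
for x,y,z in((-8,-40,38),(0,-30,38),(0,30,38),(10,-30,38),(20,0,38),(20,-40,38),(40,-40,38),(100,-50,8),(-30,-50,10)):
    p=np.append(O+x*X+y*Y,z); u,v=proj(s,p); u2,v2=proj(s,p+[0,0,2.3]); 
    q,st,e=cv2.calcOpticalFlowPyrLK(A,B,np.float32([[[u,v]]]),None,winSize=(11,11),maxLevel=1)
    print((x,y),(round(u),round(v)),'flow',(q[0,0]-[u,v]).round(2),e[0],'2.3mm would be',round(v2-v,2))
E
```

```text
past 28.765636907995713 Y 1.7645608218765751 Fx -7.845670206667135 Fz 6.077600340002068 z 12.111164951104529 18.925
time: 19.55
tool_pos: [335.7, 307.9, 12.1]
tcp_rot: [3.14, 0.002, 2.11]
contact_force: [3.6, -7.4, 6.5]
grip_width: 23.9
finger_force: 29.9
past 31.777229699874056 Y 1.7436892211279655 Fx -8.143089224625026 Fz 6.499287245943639 z 12.13419742607661 19.55
(-8, -40) (260, 192) flow [-37.97 -35.02] [40.53099] 2.3mm would be -0.8
(0, -30) (255, 192) flow [-54.19 -15.42] [35.75878] 2.3mm would be -0.8
(0, 30) (232, 200) flow [33.52 -1.73] [26.082129] 2.3mm would be -0.81
(10, -30) (252, 190) flow [-63.05  -4.21] [30.655733] 2.3mm would be -0.8
(20, 0) (240, 192) flow [ 98.35 -35.05] [30.447313] 2.3mm would be -0.8
(20, -40) (254, 187) flow [-150.18    1.35] [57.310432] 2.3mm would be -0.79
(40, -40) (250, 183) flow [-57.41  42.64] [35.49406] 2.3mm would be -0.79
(100, -50) (242, 181) flow [41.83  7.37] [23.39876] 2.3mm would be -0.74
(-30, -50) (269, 205) flow [-127.72 -107.65] [36.052685] 2.3mm would be -0.78
```

```bash
python3 - <<'E'
from h import *
def width(px,pose,c,tag):
    c=dict(c,pixels=px,pose=pose); g=px.mean(2)
    # plate edge row at the plate's centre line, predicted then refined off the wedge
    X=np.array([np.cos(2.109),np.sin(2.109)]);Y=np.array([-X[1],X[0]]);O=np.array([313.2,342.7])
    out=[]
    for y in (-40,-30,30,40):
        u,v=proj(c,np.append(O-10*X+y*Y,38)); col=g[int(v)-12:int(v)+12,int(round(u))]; r=int(v)-12+np.argmin(np.diff(col)); out.append(r)
    r=int(min(out))-4; row=g[r-1:r+2].mean(0)
    uL=proj(c,np.append(O-8*X+52*Y,38))[0]; uR=proj(c,np.append(O-8*X-52*Y,38))[0]
    e=[]
    for u in(uL,uR):
        a=int(u)-14; dr=np.abs(np.diff(row[a:a+28])); k=np.argsort(dr)[-3:]; e.append(((a+.5+k)*dr[k]).sum()/dr[k].sum())
    f=K(c); print(tag,'edge rows',out,'cols',np.round(e,1))
    for z in(38,39,40,41,42): print(z,round(np.linalg.norm(onz(c,e[0],r,z)-onz(c,e[1],r,z)),2),end='; ')
    print()
c=cap('wrist'); save(c,'pics/w5.png'); w=np.load('w4.npz')
width(w['px'],w['pose'],c,'before'); width(c['pixels'],c['pose'],c,'now')
E
```

```text
before edge rows [np.int64(110), np.int64(110), np.int64(110), np.int64(110)] cols [184.6 371.2]
38 103.82; 39 103.22; 40 102.62; 41 102.03; 42 101.43; 
now edge rows [np.int64(214), np.int64(215), np.int64(215), np.int64(215)] cols [167.4 393.4]
38 105.62; 39 104.84; 40 104.05; 41 103.26; 42 102.47;
```

```bash
python3 -m pendant '{"dp":[[0,0,0],[0,0,0],[0,0,0],[0,0,0]],"rotation":[[0,0,0],[0,0,0],[0,0,0],[0,0,0]]}'; python3 st.py
```

```text
time: 20.15
tool_pos: [335.7, 307.9, 12.1]
tcp_rot: [3.14, 0.002, 2.11]
contact_force: [3.9, -6.4, 6.5]
grip_width: 24.1
finger_force: 29.9
past 31.75700814798563 Y 1.7786476839116787 Fx -7.524544562939859 Fz 6.52887885428988 z 12.102302557452063 20.15
```

The plate edge's apparent width puts its top at about 40.3 mm against 38 at rest. That is a lift of about 2.3 mm, which matches the wedge travel (31.8 mm past the axis, about 2.2 mm). Handing in.

```bash
python3 -c "
from plant import workorder; print(workorder.close_job())"
```

```text
the job is handed in; nothing more can be done
None
```

The job is handed in: the foam lies in the tray, and the gripper holds the wedge flat under the roller with the plate lifted about 2.2 mm by my measurements (no pass/fail result came back).

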